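# Clamp a build plate in its setting fixture with the wing nut

## Task

Make the loose steel build plate fast in its fixture: push it along the rails until it is home against both stop buttons, push the blue clamp arm round until it lies across the plate, up to its stop, and then spin the brass wing nut down clockwise with fingertip strokes on its wings until the arm grips the plate firmly. Work by touch only: never take the plate, arm or nut between the fingers, never lift the plate, and leave the other things on the worktop where they are.

Things in the scene. Friction and masses are not known exactly. Their poses are not given: they have to be found in the camera images.
- fixture: Aluminium base 170 (x) x 196 (y) x 12 mm, fixed to the worktop. Origin: centre of its underside; +x towards the two stop buttons, +y to the left seen from the robot. Two dark rails 8 mm high run along x, inner faces at y = -16.5 and +86.5 mm; the steel stop buttons (12 mm round, 10 mm high) stand on the base beyond the plate, at y = 5 and 65 mm.
- plate_home (a point): Fixed point on the base's top (z = 12 mm in the fixture's frame, x = 12, y = 35 mm): where the origin of the plate lies when the plate is home against both stop buttons.
- clamp_axis (a point): Fixed point on the base's top (fixture's frame x = 12, y = -58, z = 12 mm) on the upright axis about which clamp arm and wing nut turn. A 44 mm wide round holder stands here. A 10 mm stud ends 51 mm above this point, between the ears of the wing nut.
- build_plate: Loose square steel plate, 100 x 100 mm, 11 mm thick, 0.5 to 1.0 kg, lying on the base between the rails (1.5 mm play each side), 15 to 28 mm short of the stop buttons. Origin: centre of its underside. Its upper 3 mm stand above the rails.
- clamp_swing (a joint): Swing of the clamp arm about clamp_axis, rad, growing clockwise seen from above. 0: parked along the plate's side, pointing to the fixture's -x; 1.57: stopped, pointing to +y across the plate. Starts between 0 and 0.4. Stays where it is left (drag 0.05 N m).
- clamp_bar: Blue clamp arm, 22 mm wide, from 11 to 65 mm off clamp_axis along its own -x, with a round brass pad under its end. Origin: on clamp_axis, at the base's top while wing_nut = 0. With the nut at 0 its blue part spans 17 to 29 mm above the base's top and the pad's face is at 14.5 mm (3.5 mm above the plate); they sink with the nut.
- wing_nut (a joint): Angle of the wing nut, rad, growing clockwise seen from above (tightening). One turn lowers nut and arm 3 mm. Starts loose, between 0 and 2.4; turns with a drag of 0.03 N m and stays where it is left. With the arm across, its pad meets the plate at about 7.3; the grip then grows (6 N at 8.5, 11 N at 9.5) and the nut is dead tight and goes no farther at 10.
- nut_wings: Brass wing nut on clamp_axis with two upright round ears, 56 mm over the ears, 5 mm thick. Its x axis runs along the wings (at wing_nut = 0 along the fixture's x), y across them. Origin: on clamp_axis, at the base's top while wing_nut = 0. From there the hub (23 mm wide) spans z = 32 to 46 mm, the ears 38.5 to 57.5 mm, from 9 to 28 mm off the axis.
- jar_steel: White powder jar, 50 mm across, 62 mm tall. A bystander; origin at the centre of its underside.
- screwdriver: Red-handled screwdriver, 172 mm long, lying flat. A bystander; origin at the centre of its underside.
- brush: Wooden-handled brush, 193 mm long, lying flat. A bystander; origin at the centre of its underside.
- gauge_block: Ground steel block 50 x 75 x 25 mm with holes. A bystander; origin at the centre of its underside.
- dial_indicator: Dial indicator lying on its back, 103 x 60 x 26 mm. A bystander; origin at the centre of its underside.
- usb_stick: Black USB stick, 51 x 18 x 8 mm. A bystander; origin at the centre of its underside.

How it is judged:
By the outcome, as a careful person would: the job done as asked, in the order asked, and still so for the second after the job is handed in, with the robot touching nothing.
It also fails if it takes over 64 s, if anything falls off the work surface, if the arm or the gripper's body presses on something with over 40 N, if the wrist force passes 120 N, or if a joint passes its speed limit or range.

## Robot

A 6-joint arm with a two-finger parallel gripper is mounted at the origin on a cart in front of the work surface, level with it; the furniture and walls round the work are solid. World frame = base frame: x ahead of the robot, y to its left, z up, the work surface at z = 0. Lengths are in m, angles in degrees, forces in N, time in s.
With the tool pointing down it reaches from about 0.3 to 0.75 m from the base axis. Payload 8.5 kg.
Tool frame: the origin (TCP) lies at the very end of the fingers, on their centre line; the grasp point (between the pads) lies 19 mm behind it; z points along the fingers, y is the line along which they close (so a half turn about z gives the same grasp; the last joint's range is limited). The gripper opens to 85 mm and grips with 20 to 120 N. Pads are 22 mm wide; open, the fingers measure 114 mm over their backs; the gripper's body (76 mm by 85 mm) begins 54 mm behind the grasp point. The pads swing forward as they close: fully open they stand 13 mm farther back than shut.
Start: joints at [-84.93, 21.807, 74.336, -0, 83.858, -12.336], TCP at [0.165, -0.525, 0.231] pointing down, gripper open.
Joint ranges: [-178.18, 178.18], [-50.72, 133.34], [12.68, 142.11], [-81.47, 261.47], [9.98, 163.14], [-165.26, 165.26]. Speed limits (degrees/s): [136.94, 136.94, 180, 180, 180, 180].

## Interface

Orientations are given as a 3x3 rotation matrix whose columns are the frame's x, y, z axes.
In Python, from rig import observe, cams, ticket gives the robot as it stands.
- The arm moves only by the tool move_arm, never from a script. Its arguments are lists of equal length, an entry for each row: "jaw": the finger opening in cm, from 0 to 8.54; "dp": the shift along the tool's x, y, z in cm, a list of three; "turn": the turn, a rotation vector about the tool's x, y, z in rad, a list of three. In form: {"jaw": [jaw, ...], "dp": [[tx, ty, tz], ...], "turn": [[wx, wy, wz], ...]}. A call has 1 to 12 rows; each row shifts and turns the commanded pose from where the row before left it, along the tool's axes as they then stand; what a row does not reach is not made up. A row lasts 1/12 s, in which the tool goes at most 41.7 mm and 7.16 degrees, less where a joint would pass 70% of its speed; a pose out of reach is approached as far as the arm can. A call is refused whole if a number of a shift passes 4.17 or a number of a turn 0.125, either way. A call with a gripper value outside its range is refused whole. The fingers move at their own pace and stop on an object; "force" is the grip in N (left out, the last holds). Time passes only in rows, so rows that do not move let the fingers close. It gives the time, the measured TCP pose, the force, the opening and the grip force at its end, in the units of the state.
- observe(): the state, without advancing time (a new reading comes with each control period).
- cams.get_image(name): name is "scene" or "top" or "wrist"; returns (picture, depth): 384x512x3 uint8, red, green, blue; 384x512 float32, m along the optical axis (not along the pixel's ray), 0 where there is no reading.
- cams.calibration(name): a dict with "vertical_fov" (degrees; the focal length in pixels is half the picture's height over the tangent of half this angle, whatever the lens; pixels are square), "cx", "cy" (the principal point, pixels), "view" (4x4, takes a point from world to camera coordinates); the wrist camera has in their place "tool_from_camera" (4x4, takes a point from camera to tool coordinates, whose origin is the TCP and whose axes are the flange's). Camera axes: x right, y up, looking along -z (the intrinsics and any distortion apply to the point x, -y, -z); pixel columns grow to the right and rows downward; lengths in m; the calibration is good to about 2 mm. The wrist camera is an equidistant fisheye: a pixel r from the principal point sees the ray r / f radians off the axis. A picture is of the moment at which its call begins: read the wrist's pose just before it. calibration takes no time and is no camera call.
- ticket.close_job(): hands the job in; it is judged then, once.
Trained networks look in the newest picture that a camera, given by its name, has taken for a name from the list of things; names that differ only in an ending like _2 or _b are one class to them, and where a whole thing is asked for, a point or a joint stands for the part that bears it (a point fixed in the world has none). Each returns a list of dicts, best first, with "p" (0 to 1); they miss things now and then, are a little off and sometimes report something else, mostly with a low value. They report only what shows in the picture. A call takes as long as a camera call.
- cams.spot_in(camera, query): "box" ([centre column, centre row, width, height] as shares, 0 to 1, of the picture: columns of its width, rows of its height, round what is visible of it).
- cams.outline_of(camera, query): "mask" (384x512 bool, what is visible of it) and "box" ([centre column, centre row, width, height] as shares, 0 to 1, of the picture: columns of its width, rows of its height, round what is visible of it).
- cams.mark_of(camera, query): "location" ([column, row] as shares, 0 to 1, of the picture: columns of its width, rows of its height: a listed point, or the origin of a listed thing).
The state is a dict: "time_s": time; "q": joint angles; "qvel": joint speeds; "joint_efforts": joint torques, N m; "position": TCP position; "tool_rot": TCP orientation; "ft_force": force on the tool from outside, world axes, zero at the start; "wrist_torque": the same for the moment, N m; "grip_width": finger opening in m; "gripper_force": force on a finger pad.
Only numpy, scipy, OpenCV 4.12 (cv2) and the standard library are available. Lean on these libraries where they do the work, as an engineer would, in place of code of your own. Each camera call takes 0.05 s, during which the arm holds its last target. There are 200 camera calls.

## Working session

There is one attempt and no reset: what is moved stays moved. The work goes in short steps, Python scripts to look and compute and a tool call to move; the robot and the scene stay as the last step left them, time stands still between calls to the robot, and variables do not carry over. Pictures are saved under pics/ and viewed, at most 10 in all, crops included, and the job is handed in when it is done.

Besides the shell and the picture viewer there is one more tool, called after "Emit:" in YAML: its name, and indented under it one key for each argument. move_arm: Moves the arm, as the interface text tells. Its arguments: {"type":"object","properties":{"jaw":{"type":"array","items":{"type":"number"}},"dp":{"type":"array","items":{"type":"array","items":{"type":"number"}}},"turn":{"type":"array","items":{"type":"array","items":{"type":"number"}}},"force":{"type":"number"}},"required":["jaw","dp","turn"]}

```bash
mkdir -p pics; ls; cat > h.py <<'E'
import numpy as np, cv2
from rig import observe, cams, ticket
def look(name,fn):
    im,d=cams.get_image(name); cv2.imwrite('pics/'+fn,im[:,:,::-1]); return im,d
def w(name,u,v,d):
    c=cams.calibration(name); f=192/np.tan(np.radians(c['vertical_fov'])/2)
    p=np.array([(u-c['cx'])/f*d,-(v-c['cy'])/f*d,-d,1]); return (np.linalg.inv(c['view'])@p)[:3]
def ray_z(name,u,v,z):
    a=w(name,u,v,0.1);b=w(name,u,v,1.0); return a+(b-a)*(z-a[2])/(b[2]-a[2])
E
python3 - <<'E'
from h import *
s=observe();print(s['time_s'],s['position'],s['tool_rot'],s['ft_force'])
im,d=look('top','top0.png');np.save('d.npy',d)
c=cams.calibration('top');print(c)
for q in ['fixture','plate_home','clamp_axis','build_plate','clamp_bar','nut_wings','jar_steel','screwdriver','brush','gauge_block','dial_indicator','usb_stick']:
    r=cams.mark_of('top',q)[:1]
    for x in r:
        u,v=x['location'][0]*512,x['location'][1]*384
        dd=d[min(int(v),383),min(int(u),511)]
        print(q,round(x['p'],2),round(u),round(v),w('top',u,v,dd).round(4))
E
```

```text
pics
0.0 [ 0.16449321 -0.52451014  0.23071777] [[ 9.54220317e-01  2.99104628e-01 -9.61728371e-05]
 [ 2.99104437e-01 -9.54219231e-01  1.48164793e-03]
 [ 3.51397781e-04 -1.44258428e-03 -9.99998898e-01]] [ 0.14852906 -0.33988242  0.6664203 ]
{'vertical_fov': 42.17481308462234, 'cx': 259.0717589033729, 'cy': 187.8502440727629, 'view': array([[-2.19439554e-02, -9.99751180e-01, -4.00516191e-03,
        -2.37567361e-02],
       [ 9.89518436e-01, -2.22909345e-02,  1.42675785e-01,
        -6.41532873e-01],
       [-1.42729563e-01, -8.32310478e-04,  9.89761375e-01,
        -1.29732570e+00],
       [ 0.00000000e+00,  0.00000000e+00,  0.00000000e+00,
         1.00000000e+00]])}
fixture 0.89 223 218 [0.5639 0.0606 0.0277]
plate_home 0.89 210 214 [0.5748 0.0967 0.021 ]
clamp_axis 0.61 243 213 [0.5727 0.0073 0.0558]
build_plate 0.69 212 227 [0.5401 0.0933 0.0249]
clamp_bar 0.44 242 213 [0.5732 0.0094 0.0525]
nut_wings 0.6 240 211 [0.5789 0.0125 0.0635]
jar_steel 0.58 125 202 [0.6102 0.321  0.0576]
screwdriver 0.63 135 230 [0.5377 0.3007 0.0198]
brush 0.69 354 202 [ 6.012e-01 -3.018e-01  2.000e-04]
gauge_block 0.68 309 151 [ 0.7446 -0.1777  0.0241]
dial_indicator 0.64 244 147 [7.595e-01 2.000e-04 1.780e-02]
usb_stick 0.68 393 178 [ 0.6653 -0.4103  0.0101]
```

```bash
python3 - <<'E'
from h import *
im=cv2.imread('pics/top0.png');d=np.load('d.npy')
cr=im[120:280,130:330];cv2.imwrite('pics/top0c.png',cv2.resize(cr,None,fx=4,fy=3.75 and 4,interpolation=cv2.INTER_CUBIC)[:600])
# fixture outline & plate outline
for q,z in [('fixture',.012),('build_plate',.023)]:
    m=cams.outline_of('top',q)[0]['mask'].astype(np.uint8)
    c=max(cv2.findContours(m,0,2)[0],key=cv2.contourArea)
    P=np.array([ray_z('top',u,v,z)[:2] for u,v in c[:,0]],np.float32)
    r=cv2.minAreaRect(P*1000);print(q,r,cv2.boxPoints(r).round(1).tolist())
E
```

```text
fixture ((556.8556518554688, 64.74085998535156), (172.6508331298828, 202.98944091796875), 8.508892059326172) [[456.5, 152.3000030517578], [486.5, -48.400001525878906], [657.2000122070312, -22.899999618530273], [627.2000122070312, 177.89999389648438]]
build_plate ((543.7094116210938, 95.99381256103516), (99.67670440673828, 101.82284545898438), 8.260431289672852) [[487.1000061035156, 139.1999969482422], [501.70001220703125, 38.5], [600.2999877929688, 52.79999923706055], [585.7000122070312, 153.5]]
```

View pics/top0c.png

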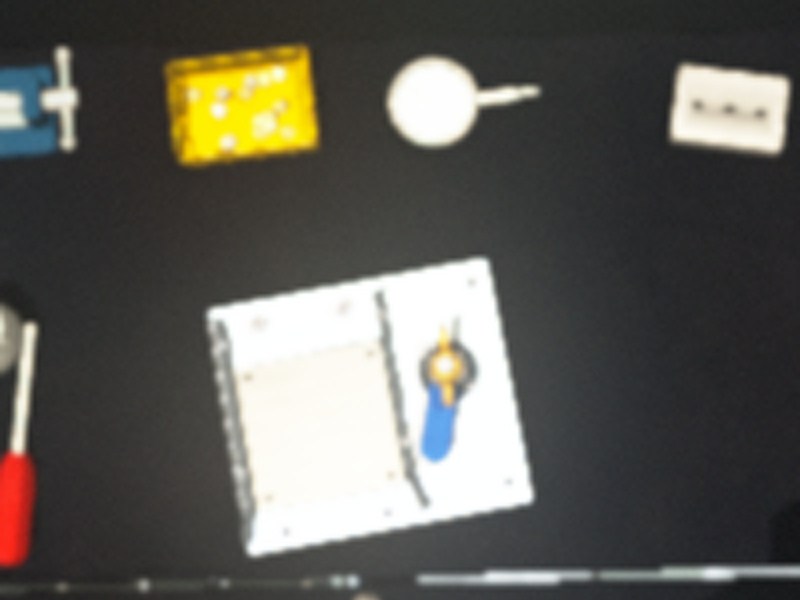

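The pictures agree with the detections: fixture yawed about +8.5°, plate about 20 mm short, arm nearly parked. I'll move over it and look from near.

Emit:
move_arm:
  jaw: [0,0,0,0,0,0,0,0,0,0,0,0]
  dp:
    - [2.8,-2.7,0]
    - [2.8,-2.7,0]
    - [2.8,-2.7,0]
    - [2.8,-2.7,0]
    - [2.8,-2.7,0]
    - [2.8,-2.7,0]
    - [2.8,-2.7,0]
    - [2.8,-2.7,0]
    - [2.8,-2.7,0]
    - [2.8,-2.7,0]
    - [2.8,-2.7,0]
    - [2.8,-2.7,0]
  turn:
    - [0,0,0.013]
    - [0,0,0.013]
    - [0,0,0.013]
    - [0,0,0.013]
    - [0,0,0.013]
    - [0,0,0.013]
    - [0,0,0.013]
    - [0,0,0.013]
    - [0,0,0.013]
    - [0,0,0.013]
    - [0,0,0.013]
    - [0,0,0.013]

```text
time_s: 1.75
position: [0.4174, -0.1307, 0.2316]
tool_rot: [[0.989, 0.147, 0.001], [0.147, -0.989, -0.0], [0.001, 0.0, -1.0]]
ft_force: [-0.0, -0.5, 0.8]
grip_width: -0.0
gripper_force: 0.0
```

Emit:
move_arm:
  jaw: [0,0,0,0,0,0]
  dp:
    - [2,-2.5,0]
    - [2,-2.5,0]
    - [2,-2.5,0]
    - [2,-2.5,0]
    - [0,0,0]
    - [0,0,0]
  turn:
    - [0,0,0]
    - [0,0,0]
    - [0,0,0]
    - [0,0,0]
    - [0,0,0]
    - [0,0,0]

```text
time_s: 2.25
position: [0.4813, -0.0207, 0.2312]
tool_rot: [[0.989, 0.15, -0.0], [0.15, -0.989, -0.0], [-0.0, 0.0, -1.0]]
ft_force: [-0.1, 0.3, -0.7]
grip_width: -0.0002
gripper_force: 0.0
```

```bash
cat >> h.py <<'E'
def wr(u,v,z,s):
    """wrist pixel -> world point at height z"""
    c=cams.calibration('wrist'); f=192/np.tan(np.radians(c['vertical_fov'])/2)
    x,y=u-c['cx'],v-c['cy']; r=np.hypot(x,y)+1e-9; t=r/f
    ray=np.array([np.sin(t)*x/r,-np.sin(t)*y/r,-np.cos(t)])
    T=np.array(c['tool_from_camera']); R=np.array(s['tool_rot'])
    o=np.array(s['position'])+R@T[:3,3]; g=R@T[:3,:3]@ray
    return o+g*(z-o[2])/g[2]
E
python3 - <<'E'
from h import *
s=observe();print(s['time_s'],s['position'],s['tool_rot'].round(4) ,s['ft_force'],s['q'],s['grip_width'])
im,d=look('wrist','w0.png')
c=cams.calibration('wrist');print(c)
for q,z in [('fixture',0.012),('plate_home',.012),('clamp_axis',.012),('build_plate',.023),('clamp_bar',.012),('nut_wings',.06)]:
    for x in cams.mark_of('wrist',q)[:1]:
        u,v=x['location'][0]*512,x['location'][1]*384
        print(q,round(x['p'],2),round(u),round(v),wr(u,v,z,s).round(4))
E
```

```text
2.25 [ 0.4813375  -0.02074244  0.23116879] [[ 9.887e-01  1.501e-01 -2.000e-04]
 [ 1.501e-01 -9.887e-01 -1.000e-04]
 [-2.000e-04  1.000e-04 -1.000e+00]] [-0.12143681  0.26501404 -0.69907142] [-1.65784914e+01  1.49662569e+01  8.46776216e+01 -9.21302088e-03
  8.03666050e+01  6.47876607e+01] -0.00021867440862713495
{'vertical_fov': 65.70646984690485, 'cx': 256.4827369937998, 'cy': 194.16404892878913, 'tool_from_camera': array([[-9.08779003e-04,  9.44847030e-01,  3.27510710e-01,
         8.56656932e-02],
       [ 9.99999498e-01,  9.96531955e-04, -1.00124084e-04,
        -6.23167811e-04],
       [-4.20976831e-04,  3.27510454e-01, -9.44847461e-01,
        -1.41663665e-01],
       [ 0.00000000e+00,  0.00000000e+00,  0.00000000e+00,
         1.00000000e+00]])}
fixture 0.9 196 93 [0.5589 0.0648 0.012 ]
plate_home 0.32 509 93 [ 0.6662 -0.3918  0.012 ]
clamp_axis 0.93 241 80 [0.5808 0.0138 0.012 ]
build_plate 0.88 169 99 [0.5487 0.0954 0.023 ]
clamp_bar 0.89 239 82 [0.5789 0.016  0.012 ]
```

View pics/w0.png

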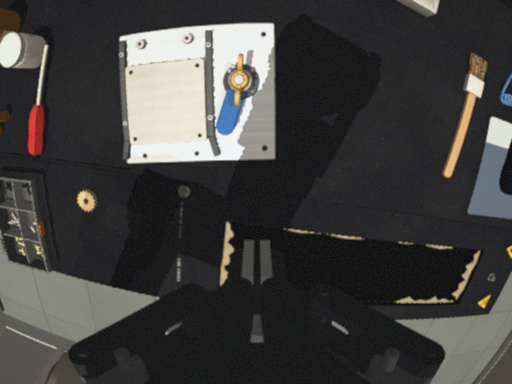

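Wrist view: base corners about (121,37), (274,24), (274,158), (128,161); buttons at (141,44), (188,38); nut at (239,80), arm tip at (228,128). I'll fit the fixture from these.

```bash
cat > fit.py <<'E'
from h import *
def fit(F,P):
    F=np.array(F)*1e-3;P=np.array(P)[:,:2]
    a=F-F.mean(0);b=P-P.mean(0)
    th=np.arctan2((a[:,0]*b[:,1]-a[:,1]*b[:,0]).sum(),(a*b).sum())
    R=np.array([[np.cos(th),-np.sin(th)],[np.sin(th),np.cos(th)]])
    t=P.mean(0)-R@F.mean(0)
    return np.degrees(th),t,R,((F@R.T+t)-P)*1e3
E
python3 - <<'E'
from fit import *
s=observe()
im=cv2.imread('pics/w0.png')
cv2.imwrite('pics/w0c.png',cv2.resize(im[10:172,105:290],None,fx=4.2,fy=3.6,interpolation=cv2.INTER_CUBIC)) 
m=cams.outline_of('wrist','fixture')[0]['mask'].astype(np.uint8)
for q,z in [('fixture',.012),('build_plate',.023),('clamp_bar',.040),('wing_nut',.06)]:
    o=cams.outline_of('wrist',q)
    if not o: print(q,'none');continue
    m=o[0]['mask'].astype(np.uint8)
    c=max(cv2.findContours(m,0,2)[0],key=cv2.contourArea)
    P=np.array([wr(u,v,z,s)[:2] for u,v in c[:,0]],np.float32)
    r=cv2.minAreaRect(P*1000);print(q,o[0]['p'],r,cv2.boxPoints(r).round(1).tolist())
F=[[85,98],[85,-98],[-85,-98],[-85,98],[68,65],[68,5]]
U=[(121,37,.012),(274,24,.012),(274,158,.012),(128,161,.012),(141,44,.022),(188,38,.022)]
P=[wr(*u,s) for u in U];print(np.round(P,4));th,t,R,e=fit(F,P);print(th,t,e.round(1))
print('axis',R@[.012,-.058]+t,'home',R@[.012,.035]+t)
E
```

```text
fixture 0.64 ((558.7001342773438, 67.92170715332031), (171.0366973876953, 202.20065307617188), 8.822681427001953) [[458.70001220703125, 154.6999969482422], [489.70001220703125, -45.099998474121094], [658.7000122070312, -18.899999618530273], [627.7000122070312, 180.89999389648438]]
build_plate 0.71 ((544.48583984375, 98.2910385131836), (99.94226837158203, 101.24742889404297), 8.921658515930176) [[487.29998779296875, 140.60000610351562], [503.0, 40.5], [601.7000122070312, 56.0], [586.0, 156.10000610351562]]
clamp_bar 0.61 ((541.7681884765625, 18.046167373657227), (20.863523483276367, 51.551239013671875), 80.5489730834961) [[514.5999755859375, 12.0], [565.5, 3.5], [568.9000244140625, 24.100000381469727], [518.0999755859375, 32.599998474121094]]
wing_nut 0.89 ((579.4951171875, 10.003289222717285), (21.801671981811523, 53.94101333618164), 76.85157775878906) [[550.7999877929688, 5.5], [603.2999877929688, -6.699999809265137], [608.2000122070312, 14.5], [555.7000122070312, 26.799999237060547]]
[[ 0.6252  0.1724  0.012 ]
 [ 0.6558 -0.0174  0.012 ]
 [ 0.4919 -0.0424  0.012 ]
 [ 0.4631  0.1471  0.012 ]
 [ 0.6147  0.1383  0.022 ]
 [ 0.6246  0.0798  0.022 ]]
8.853327659815456 [0.55859536 0.06460901] [[ 2.3  2.1]
 [ 1.9 -1.7]
 [-2.2 -2.9]
 [-3.5  1.3]
 [ 1.1  1. ]
 [ 0.4  0.2]]
axis [0.5793789  0.00914692] home [0.56506569 0.10103887]
```

View pics/w0c.png

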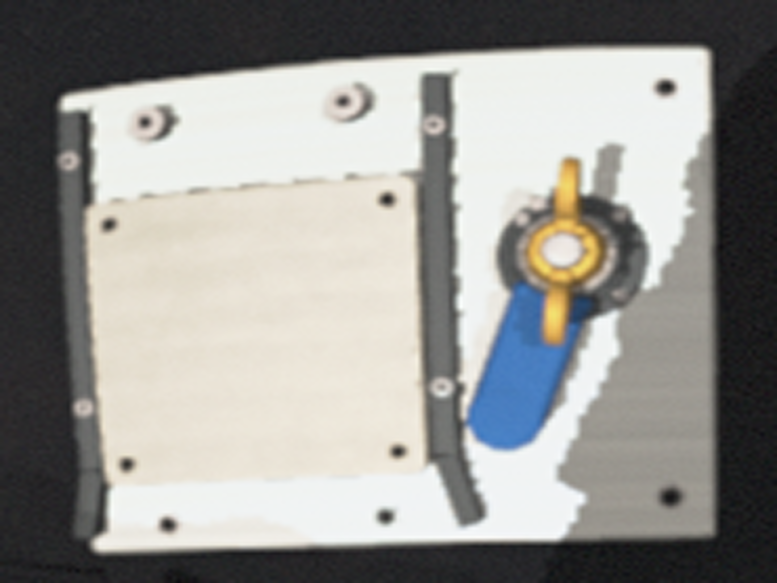

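Emit:
move_arm:
  jaw: [0,0,0,0,0,0,0,0,0,0,0,0]
  dp:
    - [0.33,-2.69,0]
    - [0.33,-2.69,0]
    - [0.33,-2.69,0]
    - [0.32,-2.69,0]
    - [0,0,3.5]
    - [0,0,3.5]
    - [0,0,3.5]
    - [0,0,3.5]
    - [0,0,3.5]
    - [0,0,1]
    - [0,0,0]
    - [0,0,0]
  turn:
    - [0,0,-0.004]
    - [0,0,0]
    - [0,0,0]
    - [0,0,0]
    - [0,0,0]
    - [0,0,0]
    - [0,0,0]
    - [0,0,0]
    - [0,0,0]
    - [0,0,0]
    - [0,0,0]
    - [0,0,0]

```text
time_s: 3.85
position: [0.4781, 0.0865, 0.0464]
tool_rot: [[0.988, 0.151, -0.0], [0.151, -0.988, 0.0], [-0.0, -0.0, -1.0]]
ft_force: [0.3, 1.2, 0.9]
grip_width: 0.0001
gripper_force: 0.0
```

```bash
python3 - <<'E'
from fit import *
s=observe();print(s['position'])
im,d=look('wrist','w1.png')
for q,z in [('fixture',.012),('build_plate',.023)]:
    o=cams.outline_of('wrist',q)
    if not o: print(q,'none');continue
    m=o[0]['mask'].astype(np.uint8)
    c=max(cv2.findContours(m,0,2)[0],key=cv2.contourArea)
    P=np.array([wr(u,v,z,s)[:2] for u,v in c[:,0]],np.float32)
    r=cv2.minAreaRect(P*1000);print(q,o[0]['p'],r,cv2.boxPoints(r).round(1).tolist())
E
```

```text
[0.47806104 0.08647518 0.04642953]
fixture 0.61 ((558.8076782226562, 67.41627502441406), (168.1702423095703, 206.84254455566406), 9.018209457397461) [[459.6000061035156, 156.39999389648438], [492.0, -47.900001525878906], [658.0999755859375, -21.5], [625.5999755859375, 182.6999969482422]]
build_plate 0.6 ((544.314208984375, 101.6192855834961), (99.396728515625, 99.2699203491211), 9.390661239624023) [[487.20001220703125, 142.5], [503.3999938964844, 44.5], [601.4000244140625, 60.79999923706055], [585.2000122070312, 158.6999969482422]]
```

View pics/w1.png

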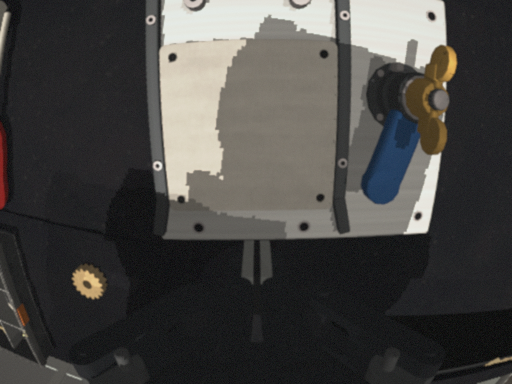

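Emit:
move_arm:
  jaw: [0,0,0,0,0,0,0,0]
  dp:
    - [0,-0.2,1.5]
    - [0,0,1.0]
    - [0,0,0.5]
    - [0,0,0]
    - [0.4,0,0]
    - [0.4,0,0]
    - [0.2,0,0]
    - [0,0,0]
  turn:
    - [0,0,0]
    - [0,0,0]
    - [0,0,0]
    - [0,0,0]
    - [0,0,0]
    - [0,0,0]
    - [0,0,0]
    - [0,0,0]

```text
time_s: 4.67
position: [0.4856, 0.0899, 0.0169]
tool_rot: [[0.988, 0.152, -0.005], [0.152, -0.988, -0.0], [-0.005, -0.0, -1.0]]
ft_force: [-9.5, -2.7, 6.4]
grip_width: -0.0002
gripper_force: 5.1
```

Emit:
move_arm:
  jaw: [0,0,0,0,0]
  dp:
    - [0.25,0,0]
    - [0.25,0,0]
    - [0.25,0,0]
    - [0.25,0,0]
    - [0,0,0]
  turn:
    - [0,0,0]
    - [0,0,0]
    - [0,0,0]
    - [0,0,0]
    - [0,0,0]

```text
time_s: 5.08
position: [0.4953, 0.0916, 0.0168]
tool_rot: [[0.988, 0.152, -0.005], [0.152, -0.988, -0.0], [-0.005, -0.001, -1.0]]
ft_force: [-10.7, -2.1, 8.1]
grip_width: -0.0003
gripper_force: 5.3
```

Emit:
move_arm:
  jaw: [0,0,0,0,0,0]
  dp:
    - [0,0,-0.2]
    - [0,0,0]
    - [0.2,0,0]
    - [0.2,0,0]
    - [0.1,0,0]
    - [0,0,0]
  turn:
    - [0,0,0]
    - [0,0,0]
    - [0,0,0]
    - [0,0,0]
    - [0,0,0]
    - [0,0,0]

```text
time_s: 5.58
position: [0.5011, 0.0923, 0.0185]
tool_rot: [[0.988, 0.152, -0.003], [0.152, -0.988, -0.0], [-0.003, -0.0, -1.0]]
ft_force: [-6.8, -1.4, 2.0]
grip_width: 0.0003
gripper_force: 3.8
```

Emit:
move_arm:
  jaw: [0,0,0,0]
  dp:
    - [0.15,0,0]
    - [0.15,0,0]
    - [0.1,0,0]
    - [0,0,0]
  turn:
    - [0,0,0]
    - [0,0,0]
    - [0,0,0]
    - [0,0,0]

```text
time_s: 5.92
position: [0.5041, 0.0928, 0.0184]
tool_rot: [[0.988, 0.152, -0.006], [0.152, -0.988, -0.0], [-0.006, -0.0, -1.0]]
ft_force: [-11.1, -2.1, 4.7]
grip_width: -0.0003
gripper_force: 5.6
```

Emit:
move_arm:
  jaw: [0,0,0,0]
  dp:
    - [0.1,0,0]
    - [0.1,0,0]
    - [0.1,0,0]
    - [0,0,0]
  turn:
    - [0,0,0]
    - [0,0,0]
    - [0,0,0]
    - [0,0,0]

```text
time_s: 6.25
position: [0.5044, 0.093, 0.0182]
tool_rot: [[0.988, 0.152, -0.012], [0.152, -0.988, -0.001], [-0.012, -0.001, -1.0]]
ft_force: [-21.3, -5.5, 12.2]
grip_width: 0.0002
gripper_force: 10.9
```

Emit:
move_arm:
  jaw: [0,0,0,0,0,0,0]
  dp:
    - [-0.6,0,0]
    - [-1.0,0,0]
    - [0,0,-3.5]
    - [0,0,-3.5]
    - [0,0,-3.5]
    - [0,0,0]
    - [0,0,0]
  turn:
    - [0,0,0]
    - [0,0,0]
    - [0,0,0]
    - [0,0,0]
    - [0,0,0]
    - [0,0,0]
    - [0,0,0]

```text
time_s: 6.83
position: [0.4949, 0.0909, 0.1255]
tool_rot: [[0.988, 0.151, 0.006], [0.151, -0.988, -0.0], [0.006, 0.001, -1.0]]
ft_force: [0.6, 0.4, -0.9]
grip_width: -0.0001
gripper_force: 0.0
```

```bash
cat > pl.py <<'E'
from fit import *
C=np.array([.5583,.066]);TH=np.radians(8.85)
Rf=np.array([[np.cos(TH),-np.sin(TH)],[np.sin(TH),np.cos(TH)]])
def fw(x,y): return C+Rf@np.array([x,y])*1e-3
def go(s,xy,z,yaw_f):
    """displacement in tool axes (cm) and turn about tool z (rad) to reach xy,z with tool x at yaw_f deg in fixture"""
    R=np.array(s['tool_rot']);d=R.T@(np.array([*xy,z])-s['position'])*100
    yaw=np.degrees(np.arctan2(R[1,0],R[0,0]))-8.85
    return d.round(2), round(float(-np.radians((yaw_f-yaw+180)%360-180)),3)
E
python3 - <<'E'
from pl import *
s=observe();print(s['time_s'],s['position'],s['q'].round(1),s['tool_rot'].round(3))
im,d=look('wrist','w2.png')
cv2.imwrite('pics/w2c.png',cv2.resize(im[0:250,100:500,::-1],None,fx=2,fy=2,interpolation=cv2.INTER_CUBIC))
print('go',go(s,fw(-46.7,-64.5),.10,68))
for q,z in [('build_plate',.023),('clamp_bar',.040),('wing_nut',.06)]:
    o=cams.outline_of('wrist',q)
    if not o: print(q,'none');continue
    m=o[0]['mask'].astype(np.uint8)
    c=max(cv2.findContours(m,0,2)[0],key=cv2.contourArea)
    P=np.array([Rf.T@(wr(u,v,z,s)[:2]-C) for u,v in c[:,0]],np.float32)
    r=cv2.minAreaRect(P*1000);print(q,o[0]['p'],r)
for n,u in [('axis',(12,-58,.063))]:pass
E
```

```text
6.8333 [0.49488323 0.09089804 0.12548198] [-3.1 23.3 91.5  0.  64.9 78.2] [[ 0.988  0.151  0.006]
 [ 0.151 -0.988 -0.   ]
 [ 0.006  0.001 -1.   ]]
go (array([1.22, 9.88, 2.57]), -1.189)
build_plate 0.83 ((12.511112213134766, 38.04180908203125), (101.44385528564453, 99.6082992553711), 0.45219650864601135)
clamp_bar 0.75 ((-22.124588012695312, -41.050411224365234), (23.782798767089844, 51.784912109375), 70.50397491455078)
wing_nut 0.94 ((13.873626708984375, -48.57593536376953), (24.14020538330078, 55.210693359375), 84.56404876708984)
```

View pics/w2c.png

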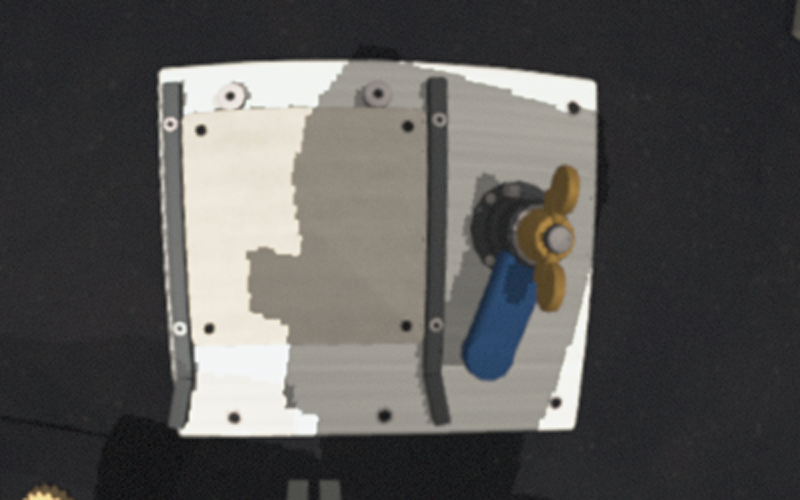

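Plate touches both buttons. Next: the clamp arm.

Emit:
move_arm:
  jaw: [0,0,0,0,0,0,0,0,0,0,0,0]
  dp:
    - [0.4,3.3,0]
    - [0.4,3.3,0]
    - [0.4,3.3,0]
    - [0,0,0]
    - [0,0,0]
    - [0,0,0]
    - [0,0,0]
    - [0,0,0]
    - [0,0,0]
    - [0,0,0]
    - [0,0,0]
    - [0,0,0]
  turn:
    - [0,0,0]
    - [0,0,0]
    - [0,0,0]
    - [0,0,-0.11]
    - [0,0,-0.12]
    - [0,0,-0.12]
    - [0,0,-0.12]
    - [0,0,-0.12]
    - [0,0,-0.12]
    - [0,0,-0.12]
    - [0,0,-0.12]
    - [0,0,-0.12]

```text
time_s: 8.03
position: [0.5199, -0.0051, 0.1221]
tool_rot: [[0.336, 0.942, -0.002], [0.942, -0.336, 0.001], [-0.0, -0.002, -1.0]]
ft_force: [-0.5, -0.1, 0.2]
grip_width: -0.0002
gripper_force: 0.0
```

Emit:
move_arm:
  jaw: [0,0,0,0,0]
  dp:
    - [0,0,1]
    - [0,0,2]
    - [0,0,2]
    - [0,0,0]
    - [0,0,0]
  turn:
    - [0,0,-0.11]
    - [0,0,0]
    - [0,0,0]
    - [0,0,0]
    - [0,0,0]

```text
time_s: 8.45
position: [0.5196, -0.005, 0.0723]
tool_rot: [[0.237, 0.972, -0.003], [0.972, -0.237, 0.001], [-0.0, -0.003, -1.0]]
ft_force: [0.2, -0.6, 0.3]
grip_width: -0.0002
gripper_force: 0.0
```

```bash
python3 - <<'E'
from pl import *
s=observe();print(s['time_s'],s['position'],s['q'].round(1),s['tool_rot'].round(3))
im,d=look('wrist','w3.png')
print('go',go(s,fw(-46.7,-64.5),.029,68))
E
```

```text
8.45 [ 0.51963041 -0.00503592  0.0722715 ] [-13.6  29.   92.2   0.   59.    0.1] [[ 0.237  0.972 -0.003]
 [ 0.972 -0.237  0.001]
 [-0.    -0.003 -1.   ]]
go (array([0.07, 0.25, 4.33]), -0.01)
```

View pics/w3.png

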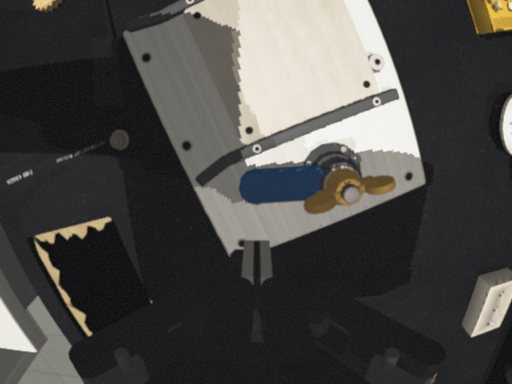

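Emit:
move_arm:
  jaw: [0,0,0,0,0,0,0,0]
  dp:
    - [0,0.2,2.2]
    - [0,0,1.6]
    - [0,0,0.5]
    - [0,0,0]
    - [0.2,0,0]
    - [0.2,0,0]
    - [0.1,0,0]
    - [0,0,0]
  turn:
    - [0,0,0]
    - [0,0,0]
    - [0,0,0]
    - [0,0,0]
    - [0,0,0]
    - [0,0,0]
    - [0,0,0]
    - [0,0,0]

```text
time_s: 9.17
position: [0.5237, -0.0005, 0.0311]
tool_rot: [[0.236, 0.972, 0.001], [0.972, -0.236, -0.0], [0.0, 0.001, -1.0]]
ft_force: [0.0, 0.2, -0.5]
grip_width: 0.0002
gripper_force: 0.0
```

Emit:
move_arm:
  jaw: [0,0,0,0,0,0]
  dp:
    - [0.316,-0.125,0]
    - [0.316,-0.125,0]
    - [0.316,-0.125,0]
    - [0.316,-0.125,0]
    - [0.316,-0.125,0]
    - [0,0,0]
  turn:
    - [0,0,0.06]
    - [0,0,0.06]
    - [0,0,0.06]
    - [0,0,0.06]
    - [0,0,0.06]
    - [0,0,0]

```text
time_s: 9.67
position: [0.5229, 0.0166, 0.0307]
tool_rot: [[0.515, 0.857, 0.0], [0.857, -0.515, -0.0], [0.0, 0.0, -1.0]]
ft_force: [-0.1, -0.2, 1.2]
grip_width: -0.0004
gripper_force: 0.0
```

Emit:
move_arm:
  jaw: [0,0,0,0,0,0,0,0,0,0,0,0]
  dp:
    - [0.316,-0.125,0]
    - [0.316,-0.125,0]
    - [0.316,-0.125,0]
    - [0.316,-0.125,0]
    - [0.316,-0.125,0]
    - [0.316,-0.125,0]
    - [0.316,-0.125,0]
    - [0.316,-0.125,0]
    - [0.316,-0.125,0]
    - [0.316,-0.125,0]
    - [0.316,-0.125,0]
    - [0,0,0]
  turn:
    - [0,0,0.06]
    - [0,0,0.06]
    - [0,0,0.06]
    - [0,0,0.06]
    - [0,0,0.06]
    - [0,0,0.06]
    - [0,0,0.06]
    - [0,0,0.06]
    - [0,0,0.06]
    - [0,0,0.06]
    - [0,0,0.06]
    - [0,0,0]

```text
time_s: 10.67
position: [0.5396, 0.0493, 0.0305]
tool_rot: [[0.932, 0.363, 0.0], [0.363, -0.932, 0.0], [0.0, -0.0, -1.0]]
ft_force: [-1.0, -0.8, -0.2]
grip_width: 0.0001
gripper_force: 0.0
```

```bash
python3 - <<'E'
from pl import *
s=observe();print(s['time_s'],(Rf.T@(s['position'][:2]-C)*1e3).round(1),s['position'],s['q'].round(1),s['ft_force'].round(1))
im,d=look('top','t4.png')
for cam in ['top']:
  for q in ['clamp_bar','nut_wings']:
    o=cams.outline_of(cam,q)
    if not o: print(q,'none');continue
    m=o[0]['mask'].astype(np.uint8)
    c=max(cv2.findContours(m,0,2)[0],key=cv2.contourArea)
    P=np.array([Rf.T@(ray_z(cam,u,v,.041)[:2]-C) for u,v in c[:,0]],np.float32)
    print(q,o[0]['p'],cv2.minAreaRect(P*1000))
print('go',go(s,fw(-10,-6),.029,0))
E
```

```text
10.6667 [-21.1 -13.7] [0.5395542  0.04926316 0.0304718 ] [-7.3 34.2 91.   0.  54.8 61.4] [-1.  -0.8 -0.2]
clamp_bar none
nut_wings none
go (array([ 1.25, -0.51,  0.15]), 0.217)
```

Emit:
move_arm:
  jaw: [0,0,0,0,0]
  dp:
    - [0.28,-0.115,0]
    - [0.28,-0.115,0]
    - [0.28,-0.115,0]
    - [0.28,-0.115,0]
    - [0,0,0]
  turn:
    - [0,0,0.054]
    - [0,0,0.054]
    - [0,0,0.054]
    - [0,0,0.054]
    - [0,0,0]

```text
time_s: 11.23
position: [0.549, 0.0566, 0.0304]
tool_rot: [[0.988, 0.155, 0.0], [0.155, -0.988, 0.0], [0.0, -0.0, -1.0]]
ft_force: [-0.5, -0.3, 0.2]
grip_width: -0.0002
gripper_force: 0.0
```

Emit:
move_arm:
  jaw: [0,0,0,0]
  dp:
    - [0.1,0,0]
    - [0.1,0,0]
    - [0.1,0,0]
    - [0,0,0]
  turn:
    - [0,0,0]
    - [0,0,0]
    - [0,0,0]
    - [0,0,0]

```text
time_s: 11.57
position: [0.5503, 0.0571, 0.0301]
tool_rot: [[0.988, 0.157, -0.004], [0.157, -0.988, 0.0], [-0.004, -0.001, -1.0]]
ft_force: [-6.5, 0.1, 3.2]
grip_width: -0.0
gripper_force: 3.3
```

Emit:
move_arm:
  jaw: [0,0,0]
  dp:
    - [0.15,0,0]
    - [0.1,0,0]
    - [0,0,0]
  turn:
    - [0,0,0]
    - [0,0,0]
    - [0,0,0]

```text
time_s: 11.82
position: [0.551, 0.0575, 0.0298]
tool_rot: [[0.988, 0.157, -0.008], [0.157, -0.988, 0.0], [-0.008, -0.001, -1.0]]
ft_force: [-13.2, -1.8, 5.8]
grip_width: -0.0001
gripper_force: 6.6
```

Emit:
move_arm:
  jaw: [0,0,0,0,0,0,0]
  dp:
    - [-0.6,0,0]
    - [-1.0,0,0]
    - [0,0,-3]
    - [0,0,-3]
    - [0,3.0,-2]
    - [0,0,0]
    - [0,0,0]
  turn:
    - [0,0,0]
    - [0,0,0]
    - [0,0,0]
    - [0,0,0]
    - [0,0,0]
    - [0,0,0]
    - [0,0,0]

```text
time_s: 12.4
position: [0.5439, 0.0243, 0.1113]
tool_rot: [[0.988, 0.154, 0.003], [0.154, -0.988, -0.001], [0.003, 0.001, -1.0]]
ft_force: [-0.0, 0.5, -1.1]
grip_width: -0.0001
gripper_force: 0.0
```

```bash
python3 - <<'E'
from pl import *
s=observe();print(s['time_s'],s['position'],(Rf.T@(s['position'][:2]-C)*1e3).round(1),s['q'].round(1))
im,d=look('wrist','w5.png')
cv2.imwrite('pics/w5c.png',cv2.resize(im[0:260,100:450,::-1],None,fx=2.2,fy=2.2,interpolation=cv2.INTER_CUBIC))
for q,z in [('clamp_bar',.040),('wing_nut',.06)]:
    o=cams.outline_of('wrist',q)
    if not o: print(q,'none');continue
    m=o[0]['mask'].astype(np.uint8)
    c=max(cv2.findContours(m,0,2)[0],key=cv2.contourArea)
    P=np.array([Rf.T@(wr(u,v,z,s)[:2]-C) for u,v in c[:,0]],np.float32)
    r=cv2.minAreaRect(P*1000);print(q,o[0]['p'],r)
E
```

```text
12.4 [0.54387397 0.02427669 0.11126753] [-20.7 -39. ] [-9.9 27.9 85.9  0.  66.  71.2]
clamp_bar 0.68 ((14.343835830688477, -17.177091598510742), (23.04604721069336, 52.35011291503906), 0.6599718332290649)
wing_nut 0.88 ((12.517342567443848, -55.04902648925781), (53.19959259033203, 22.478487014770508), 14.949459075927734)
```

View pics/w5c.png

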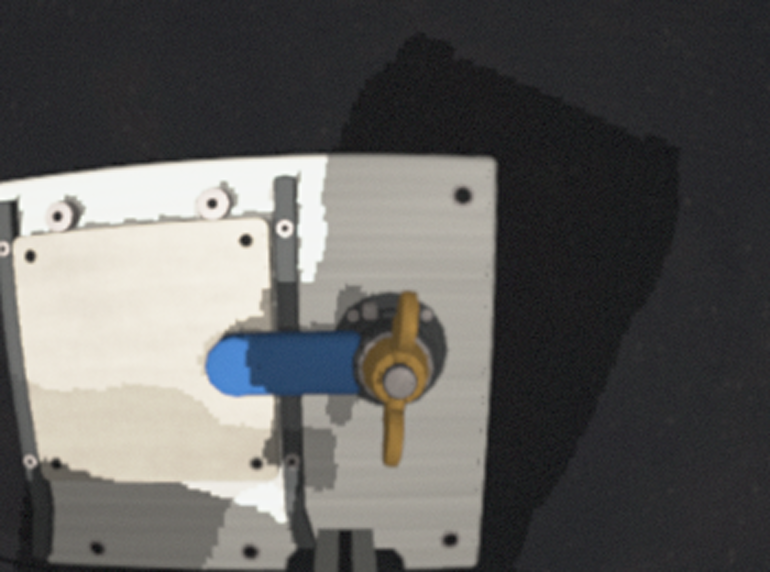

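Arm lies across the plate at its stop; the nut wings (blur centred at (400,380) in the crop) stand roughly along x, at about 0.3 rad. Now I'll prepare the first nut stroke.

```bash
cat >> pl.py <<'E'
AX=np.array([12.6,-57.])
def ear(a,r=24,t=13.5,ax=AX):
    a=np.radians(a);return fw(*(ax+r*np.array([np.cos(a),np.sin(a)])+t*np.array([-np.sin(a),np.cos(a)])))
E
python3 - <<'E'
from pl import *
s=observe();print(go(s,ear(180),.0595,90))
E
```

```text
(array([1.04, 3.33, 4.98]), -1.569)
```

Emit:
move_arm:
  jaw: [0,0,0,0,0,0,0,0,0,0,0,0]
  dp:
    - [1.04,3.33,0]
    - [0,0,0]
    - [0,0,0]
    - [0,0,0]
    - [0,0,0]
    - [0,0,0]
    - [0,0,0]
    - [0,0,0]
    - [0,0,0]
    - [0,0,0]
    - [0,0,0]
    - [0,0,0]
  turn:
    - [0,0,-0.12]
    - [0,0,-0.12]
    - [0,0,-0.12]
    - [0,0,-0.12]
    - [0,0,-0.12]
    - [0,0,-0.12]
    - [0,0,-0.12]
    - [0,0,-0.12]
    - [0,0,-0.12]
    - [0,0,-0.12]
    - [0,0,-0.12]
    - [0,0,-0.12]

```text
time_s: 13.55
position: [0.5581, -0.0052, 0.1092]
tool_rot: [[-0.032, 0.999, -0.002], [0.999, 0.032, 0.001], [0.001, -0.002, -1.0]]
ft_force: [-0.8, -0.8, -0.1]
grip_width: 0.0002
gripper_force: 0.0
```

Emit:
move_arm:
  jaw: [0,0,0,0]
  dp:
    - [0,0,1.5]
    - [0,0,0.5]
    - [0,0,0]
    - [0,0,0]
  turn:
    - [0,0,-0.12]
    - [0,0,-0.01]
    - [0,0,0]
    - [0,0,0]

```text
time_s: 13.88
position: [0.5582, -0.0056, 0.0898]
tool_rot: [[-0.152, 0.988, -0.002], [0.988, 0.152, 0.0], [0.001, -0.001, -1.0]]
ft_force: [-0.1, -0.3, 0.2]
grip_width: 0.0003
gripper_force: 0.0
```

```bash
python3 - <<'E'
from pl import *
s=observe();print(s['time_s'],s['position'],s['q'].round(1))
im,d=look('wrist','w6.png')
cv2.imwrite('pics/w6c.png',cv2.resize(im[80:280,150:400,::-1],None,fx=3,fy=3,interpolation=cv2.INTER_CUBIC))
print('go',go(s,ear(180),.0595,90))
E
```

```text
13.8833 [ 0.55823197 -0.00556609  0.08978205] [-12.7  30.7  84.9   0.   64.5 -21.4]
go (array([ 0.02, -0.03,  3.03]), -0.002)
```

View pics/w6c.png

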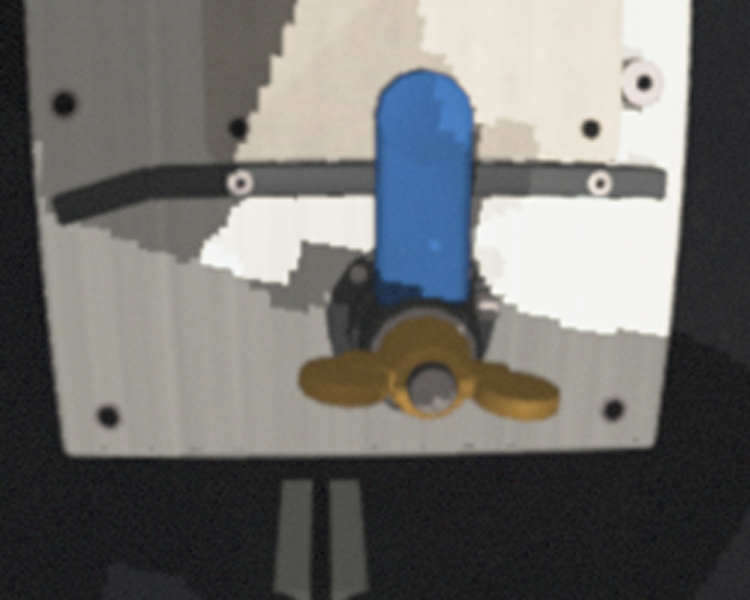

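Emit:
move_arm:
  jaw: [0,0,0,0]
  dp:
    - [0,0.2,2.0]
    - [0,0,1.0]
    - [0,0,0.1]
    - [0,0,0]
  turn:
    - [0,0,0]
    - [0,0,0]
    - [0,0,0]
    - [0,0,0]

```text
time_s: 14.27
position: [0.5602, -0.0056, 0.0591]
tool_rot: [[-0.154, 0.988, -0.001], [0.988, 0.154, 0.0], [0.0, -0.001, -1.0]]
ft_force: [-0.1, 0.5, 0.5]
grip_width: 0.0002
gripper_force: 0.0
```

Emit:
move_arm:
  jaw: [0,0,0,0,0,0,0,0]
  dp:
    - [0.227,-0.124,0]
    - [0.227,-0.124,0]
    - [0.227,-0.124,0]
    - [0.227,-0.124,0]
    - [0.227,-0.124,0]
    - [0.227,-0.124,0]
    - [0.227,-0.124,0]
    - [0.227,-0.124,0]
  turn:
    - [0,0,0.1]
    - [0,0,0.1]
    - [0,0,0.1]
    - [0,0,0.1]
    - [0,0,0.1]
    - [0,0,0.1]
    - [0,0,0.1]
    - [0,0,0.1]

```text
time_s: 14.93
position: [0.5543, 0.0136, 0.0601]
tool_rot: [[0.606, 0.796, -0.0], [0.796, -0.606, -0.0], [-0.0, 0.0, -1.0]]
ft_force: [-1.4, -0.3, -0.5]
grip_width: -0.0001
gripper_force: 0.7
```

```bash
cat >> pl.py <<'E'
def st():
    s=observe();p=Rf.T@(s['position'][:2]-C)*1e3-AX;R=np.array(s['tool_rot'])
    yaw=np.arctan2(R[1,0],R[0,0])-TH
    ux=np.array([np.cos(yaw),np.sin(yaw)]);uy=np.array([np.sin(yaw),-np.cos(yaw)])
    f=R.T@s['ft_force']
    print('t',round(s['time_s'],2),'yaw',np.degrees(yaw).round(1),'x',(p@ux).round(1),'y',(p@uy).round(1),'z',(s['position'][2]*1e3).round(1),'f',f.round(1),'q6',s['q'][5].round(1))
    return s
E
python3 - <<'E'
from pl import *
st()
im,d=look('wrist','w7.png')
cv2.imwrite('pics/w7c.png',cv2.resize(im[80:280,150:400,::-1],None,fx=3,fy=3,interpolation=cv2.INTER_CUBIC))
E
```

```text
t 14.93 yaw 43.9 x -13.7 y -21.3 z 60.1 f [-1.1 -0.9  0.5] q6 26.5
```

View pics/w7c.png

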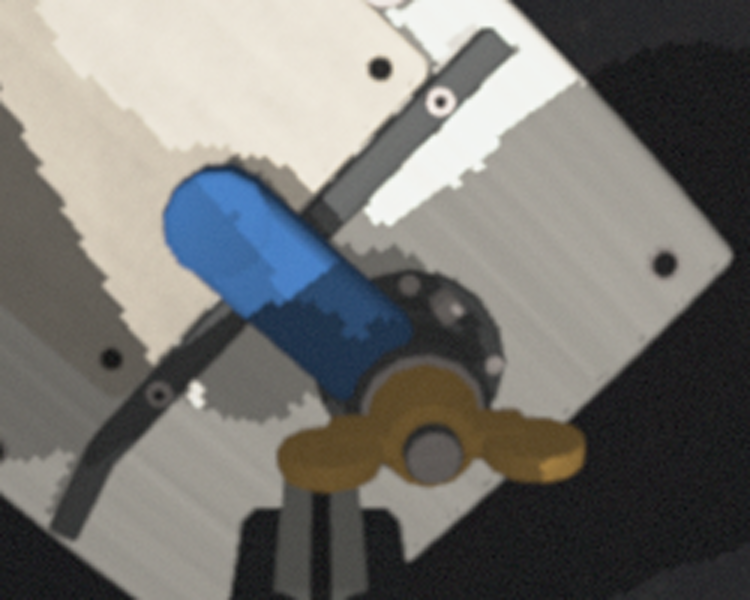

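The finger bears on the left ear as planned (ear at (330,455), stud at (432,455)). I'll continue the stroke.

Emit:
move_arm:
  jaw: [0,0,0,0,0,0,0,0,0,0,0]
  dp:
    - [0.227,-0.124,0]
    - [0.227,-0.124,0]
    - [0.227,-0.124,0]
    - [0.227,-0.124,0]
    - [0.227,-0.124,0]
    - [0.227,-0.124,0]
    - [0.227,-0.124,0]
    - [0.227,-0.124,0]
    - [0.227,-0.124,0]
    - [0.227,-0.124,0]
    - [0.227,-0.124,0]
  turn:
    - [0,0,0.1]
    - [0,0,0.1]
    - [0,0,0.1]
    - [0,0,0.1]
    - [0,0,0.1]
    - [0,0,0.1]
    - [0,0,0.1]
    - [0,0,0.1]
    - [0,0,0.1]
    - [0,0,0.1]
    - [0,0,0.1]

```text
time_s: 15.9
position: [0.5704, 0.0352, 0.0597]
tool_rot: [[0.984, -0.176, -0.001], [-0.176, -0.984, -0.0], [-0.001, 0.0, -1.0]]
ft_force: [-2.1, -0.1, -1.9]
grip_width: 0.0002
gripper_force: 1.0
```

```bash
python3 -c "
from pl import *
st()"
```

```text
t 15.9 yaw -19.0 x -13.2 y -21.6 z 59.7 f [-2.   0.4  1.9] q6 91.8
```

Emit:
move_arm:
  jaw: [0,0,0,0,0,0,0,0,0,0,0]
  dp:
    - [0.227,-0.124,0]
    - [0.227,-0.124,0]
    - [0.227,-0.124,0]
    - [0.227,-0.124,0]
    - [0.227,-0.124,0]
    - [0.227,-0.124,0]
    - [0.227,-0.124,0]
    - [0.227,-0.124,0]
    - [0.227,-0.124,0]
    - [0.227,-0.124,0]
    - [0,0,0]
  turn:
    - [0,0,0.1]
    - [0,0,0.1]
    - [0,0,0.1]
    - [0,0,0.1]
    - [0,0,0.1]
    - [0,0,0.1]
    - [0,0,0.1]
    - [0,0,0.1]
    - [0,0,0.1]
    - [0,0,0.1]
    - [0,0,0]

```text
time_s: 16.82
position: [0.5955, 0.0321, 0.0599]
tool_rot: [[0.384, -0.923, 0.0], [-0.923, -0.384, 0.0], [-0.0, -0.0, -1.0]]
ft_force: [-1.3, 1.1, 1.1]
grip_width: -0.0001
gripper_force: 0.6
```

```bash
python3 -c "
from pl import *
s=st()
a=$((0));
# next start: yaw 118 (ear at 194 after tail), small gap
print(go(s,ear(208,22),.085,118))"
```

```text
t 16.82 yaw -76.2 x -12.7 y -22.6 z 59.9 f [-1.5  0.8 -1.1] q6 149.1
(array([ 3.12,  4.06, -2.51]), 2.893)
```

Emit:
move_arm:
  jaw: [0,0,0,0,0,0,0,0,0,0,0,0]
  dp:
    - [-0.4,0,0]
    - [0,0,-2.6]
    - [1.7,2.0,0]
    - [1.8,2.0,0]
    - [0,0,0]
    - [0,0,0]
    - [0,0,0]
    - [0,0,0]
    - [0,0,0]
    - [0,0,0]
    - [0,0,0]
    - [0,0,0]
  turn:
    - [0,0,0]
    - [0,0,0]
    - [0,0,0]
    - [0,0,-0.12]
    - [0,0,-0.12]
    - [0,0,-0.12]
    - [0,0,-0.12]
    - [0,0,-0.12]
    - [0,0,-0.12]
    - [0,0,-0.12]
    - [0,0,-0.12]
    - [0,0,-0.12]

```text
time_s: 17.82
position: [0.5705, -0.0117, 0.0858]
tool_rot: [[0.996, -0.084, 0.001], [-0.084, -0.996, -0.0], [0.001, 0.0, -1.0]]
ft_force: [0.6, -0.6, -0.1]
grip_width: -0.0
gripper_force: 0.0
```

Emit:
move_arm:
  jaw: [0,0,0,0,0,0,0,0,0,0,0,0]
  dp:
    - [0,0,0]
    - [0,0,0]
    - [0,0,0]
    - [0,0,0]
    - [0,0,0]
    - [0,0,0]
    - [0,0,0]
    - [0,0,0]
    - [0,0,0]
    - [0,0,0]
    - [0,0,0]
    - [0,0,0]
  turn:
    - [0,0,-0.12]
    - [0,0,-0.12]
    - [0,0,-0.12]
    - [0,0,-0.12]
    - [0,0,-0.12]
    - [0,0,-0.12]
    - [0,0,-0.12]
    - [0,0,-0.12]
    - [0,0,-0.12]
    - [0,0,-0.12]
    - [0,0,-0.12]
    - [0,0,-0.12]

```text
time_s: 18.82
position: [0.5705, -0.0117, 0.0858]
tool_rot: [[0.213, 0.977, 0.001], [0.977, -0.213, -0.0], [-0.0, 0.001, -1.0]]
ft_force: [0.6, -0.1, 0.6]
grip_width: -0.0003
gripper_force: 0.0
```

Emit:
move_arm:
  jaw: [0,0,0,0,0,0,0,0,0]
  dp:
    - [0,0,0]
    - [0,0,0]
    - [0,0,0]
    - [0,0,0]
    - [0,0,0]
    - [0,0,0]
    - [0,0,0]
    - [0,0,0]
    - [0,0,0]
  turn:
    - [0,0,-0.12]
    - [0,0,-0.12]
    - [0,0,-0.12]
    - [0,0,-0.12]
    - [0,0,-0.12]
    - [0,0,-0.12]
    - [0,0,-0.12]
    - [0,0,-0.03]
    - [0,0,0]

```text
time_s: 19.57
position: [0.5705, -0.0117, 0.0858]
tool_rot: [[-0.605, 0.796, 0.001], [0.796, 0.605, -0.0], [-0.001, 0.001, -1.0]]
ft_force: [-0.6, -0.3, -0.8]
grip_width: 0.0
gripper_force: 0.0
```

```bash
python3 -c "
from pl import *
s=st()
print(go(s,ear(208,22),.0585,118))"
```

```text
t 19.57 yaw 118.4 x -13.1 y -21.3 z 85.8 f [ 0.1 -0.7  0.8] q6 -50.3
(array([-0.02, -0.08,  2.73]), 0.007)
```

Emit:
move_arm:
  jaw: [0,0,0,0,0,0,0,0,0,0,0,0]
  dp:
    - [0,-0.05,1.7]
    - [0,0,1.05]
    - [0,0,0]
    - [0.227,-0.122,0]
    - [0.227,-0.122,0]
    - [0.227,-0.122,0]
    - [0.227,-0.122,0]
    - [0.227,-0.122,0]
    - [0.227,-0.122,0]
    - [0.227,-0.122,0]
    - [0.227,-0.122,0]
    - [0.227,-0.122,0]
  turn:
    - [0,0,0]
    - [0,0,0]
    - [0,0,0]
    - [0,0,0.1]
    - [0,0,0.1]
    - [0,0,0.1]
    - [0,0,0.1]
    - [0,0,0.1]
    - [0,0,0.1]
    - [0,0,0.1]
    - [0,0,0.1]
    - [0,0,0.1]

```text
time_s: 20.57
position: [0.5546, 0.0044, 0.0581]
tool_rot: [[0.256, 0.967, -0.001], [0.967, -0.256, -0.0], [-0.0, -0.001, -1.0]]
ft_force: [-1.7, -1.6, -0.8]
grip_width: -0.0002
gripper_force: 0.7
```

Emit:
move_arm:
  jaw: [0,0,0,0,0,0,0,0,0,0,0,0]
  dp:
    - [0.227,-0.122,0]
    - [0.227,-0.122,0]
    - [0.227,-0.122,0]
    - [0.227,-0.122,0]
    - [0.227,-0.122,0]
    - [0.227,-0.122,0]
    - [0.227,-0.122,0]
    - [0.227,-0.122,0]
    - [0.227,-0.122,0]
    - [0.227,-0.122,0]
    - [0.227,-0.122,0]
    - [0.227,-0.122,0]
  turn:
    - [0,0,0.1]
    - [0,0,0.1]
    - [0,0,0.1]
    - [0,0,0.1]
    - [0,0,0.1]
    - [0,0,0.1]
    - [0,0,0.1]
    - [0,0,0.1]
    - [0,0,0.1]
    - [0,0,0.1]
    - [0,0,0.1]
    - [0,0,0.1]

```text
time_s: 21.57
position: [0.5634, 0.0324, 0.0579]
tool_rot: [[0.994, 0.111, -0.002], [0.111, -0.994, 0.0], [-0.002, -0.0, -1.0]]
ft_force: [-2.2, -0.4, -1.3]
grip_width: 0.0003
gripper_force: 0.9
```

```bash
python3 -c "
from pl import *
s=st()"
```

```text
t 21.57 yaw -2.5 x -13.8 y -22.4 z 57.9 f [-2.2  0.1  1.3] q6 74.9
```

Emit:
move_arm:
  jaw: [0,0,0,0,0,0,0,0,0,0,0,0]
  dp:
    - [0.227,-0.122,0]
    - [0.227,-0.122,0]
    - [0.227,-0.122,0]
    - [0.227,-0.122,0]
    - [0.227,-0.122,0]
    - [0.227,-0.122,0]
    - [0.227,-0.122,0]
    - [0.227,-0.122,0]
    - [0.227,-0.122,0]
    - [0.227,-0.122,0]
    - [0.227,-0.122,0]
    - [0.227,-0.122,0]
  turn:
    - [0,0,0.1]
    - [0,0,0.1]
    - [0,0,0.1]
    - [0,0,0.1]
    - [0,0,0.1]
    - [0,0,0.1]
    - [0,0,0.1]
    - [0,0,0.1]
    - [0,0,0.1]
    - [0,0,0.1]
    - [0,0,0.1]
    - [0,0,0.1]

```text
time_s: 22.57
position: [0.5924, 0.0342, 0.0579]
tool_rot: [[0.464, -0.886, -0.002], [-0.886, -0.464, 0.001], [-0.001, 0.001, -1.0]]
ft_force: [-1.9, 0.8, -0.8]
grip_width: 0.0003
gripper_force: 0.9
```

Emit:
move_arm:
  jaw: [0,0]
  dp:
    - [0.227,-0.122,0]
    - [0,0,0]
  turn:
    - [0,0,0.1]
    - [0,0,0]

```text
time_s: 22.73
position: [0.5949, 0.0325, 0.0579]
tool_rot: [[0.374, -0.927, -0.001], [-0.927, -0.374, 0.0], [-0.001, 0.001, -1.0]]
ft_force: [-1.7, 0.8, -0.8]
grip_width: -0.0001
gripper_force: 0.6
```

```bash
python3 -c "
from pl import *
s=st()
print(go(s,ear(208,22),.085,118))"
```

```text
t 22.73 yaw -76.9 x -13.6 y -22.1 z 57.9 f [-1.4  1.3  0.8] q6 149.8
(array([ 3.23,  3.99, -2.71]), 2.882)
```

Emit:
move_arm:
  jaw: [0,0,0,0,0,0,0,0,0,0,0,0]
  dp:
    - [-0.4,0,0]
    - [0,0,-2.7]
    - [1.8,2.0,0]
    - [1.8,2.0,0]
    - [0,0,0]
    - [0,0,0]
    - [0,0,0]
    - [0,0,0]
    - [0,0,0]
    - [0,0,0]
    - [0,0,0]
    - [0,0,0]
  turn:
    - [0,0,0]
    - [0,0,0]
    - [0,0,0]
    - [0,0,-0.12]
    - [0,0,-0.12]
    - [0,0,-0.12]
    - [0,0,-0.12]
    - [0,0,-0.12]
    - [0,0,-0.12]
    - [0,0,-0.12]
    - [0,0,-0.12]
    - [0,0,-0.12]

```text
time_s: 23.73
position: [0.5701, -0.0121, 0.0852]
tool_rot: [[0.996, -0.094, 0.001], [-0.094, -0.996, -0.0], [0.001, 0.0, -1.0]]
ft_force: [-0.0, -1.3, 0.0]
grip_width: 0.0001
gripper_force: 0.0
```

Emit:
move_arm:
  jaw: [0,0,0,0,0,0,0,0,0,0,0,0]
  dp:
    - [0,0,0]
    - [0,0,0]
    - [0,0,0]
    - [0,0,0]
    - [0,0,0]
    - [0,0,0]
    - [0,0,0]
    - [0,0,0]
    - [0,0,0]
    - [0,0,0]
    - [0,0,0]
    - [0,0,0]
  turn:
    - [0,0,-0.12]
    - [0,0,-0.12]
    - [0,0,-0.12]
    - [0,0,-0.12]
    - [0,0,-0.12]
    - [0,0,-0.12]
    - [0,0,-0.12]
    - [0,0,-0.12]
    - [0,0,-0.12]
    - [0,0,-0.12]
    - [0,0,-0.12]
    - [0,0,-0.12]

```text
time_s: 24.73
position: [0.5701, -0.0121, 0.0852]
tool_rot: [[0.223, 0.975, 0.001], [0.975, -0.223, -0.0], [-0.0, 0.001, -1.0]]
ft_force: [0.7, -0.1, 0.1]
grip_width: -0.0
gripper_force: 0.0
```

Emit:
move_arm:
  jaw: [0,0,0,0,0,0,0,0,0]
  dp:
    - [0,0,0]
    - [0,0,0]
    - [0,0,0]
    - [0,0,0]
    - [0,0,0]
    - [0,0,0]
    - [0,0,0]
    - [0,0,0]
    - [0,0,0]
  turn:
    - [0,0,-0.12]
    - [0,0,-0.12]
    - [0,0,-0.12]
    - [0,0,-0.12]
    - [0,0,-0.12]
    - [0,0,-0.12]
    - [0,0,-0.12]
    - [0,0,-0.04]
    - [0,0,0]

```text
time_s: 25.48
position: [0.5701, -0.0121, 0.0852]
tool_rot: [[-0.605, 0.796, 0.001], [0.796, 0.605, -0.0], [-0.001, 0.0, -1.0]]
ft_force: [0.9, 0.5, -0.5]
grip_width: -0.0001
gripper_force: 0.0
```

```bash
python3 -c "
from pl import *
s=st()
print(go(s,ear(208,22),.0565,118))"
```

```text
t 25.48 yaw 118.4 x -13.2 y -21.8 z 85.2 f [-0.2  1.   0.5] q6 -50.3
(array([-0.01, -0.03,  2.87]), 0.006)
```

Emit:
move_arm:
  jaw: [0,0,0,0,0,0,0,0,0,0,0,0]
  dp:
    - [0,-0.03,1.8]
    - [0,0,1.1]
    - [0,0,0]
    - [0.227,-0.122,0]
    - [0.227,-0.122,0]
    - [0.227,-0.122,0]
    - [0.227,-0.122,0]
    - [0.227,-0.122,0]
    - [0.227,-0.122,0]
    - [0.227,-0.122,0]
    - [0.227,-0.122,0]
    - [0.227,-0.122,0]
  turn:
    - [0,0,0]
    - [0,0,0]
    - [0,0,0]
    - [0,0,0.1]
    - [0,0,0.1]
    - [0,0,0.1]
    - [0,0,0.1]
    - [0,0,0.1]
    - [0,0,0.1]
    - [0,0,0.1]
    - [0,0,0.1]
    - [0,0,0.1]

```text
time_s: 26.48
position: [0.5546, 0.0041, 0.0565]
tool_rot: [[0.257, 0.967, 0.0], [0.967, -0.257, -0.001], [-0.0, 0.0, -1.0]]
ft_force: [-1.1, -1.0, -0.2]
grip_width: 0.0001
gripper_force: 0.7
```

Emit:
move_arm:
  jaw: [0,0,0,0,0,0,0,0,0,0,0,0]
  dp:
    - [0.227,-0.122,0]
    - [0.227,-0.122,0]
    - [0.227,-0.122,0]
    - [0.227,-0.122,0]
    - [0.227,-0.122,0]
    - [0.227,-0.122,0]
    - [0.227,-0.122,0]
    - [0.227,-0.122,0]
    - [0.227,-0.122,0]
    - [0.227,-0.122,0]
    - [0.227,-0.122,0]
    - [0.227,-0.122,0]
  turn:
    - [0,0,0.1]
    - [0,0,0.1]
    - [0,0,0.1]
    - [0,0,0.1]
    - [0,0,0.1]
    - [0,0,0.1]
    - [0,0,0.1]
    - [0,0,0.1]
    - [0,0,0.1]
    - [0,0,0.1]
    - [0,0,0.1]
    - [0,0,0.1]

```text
time_s: 27.48
position: [0.5634, 0.0321, 0.0564]
tool_rot: [[0.994, 0.111, -0.001], [0.111, -0.994, -0.0], [-0.001, -0.0, -1.0]]
ft_force: [-2.5, 0.1, -1.2]
grip_width: 0.0001
gripper_force: 0.9
```

```bash
python3 -c "
from pl import *
s=st()"
```

```text
t 27.48 yaw -2.5 x -13.8 y -22.1 z 56.4 f [-2.4 -0.4  1.3] q6 74.9
```

Emit:
move_arm:
  jaw: [0,0,0,0,0,0,0,0,0,0,0,0]
  dp:
    - [0.227,-0.122,0]
    - [0.227,-0.122,0]
    - [0.227,-0.122,0]
    - [0.227,-0.122,0]
    - [0.227,-0.122,0]
    - [0.227,-0.122,0]
    - [0.227,-0.122,0]
    - [0.227,-0.122,0]
    - [0.227,-0.122,0]
    - [0.227,-0.122,0]
    - [0.227,-0.122,0]
    - [0.227,-0.122,0]
  turn:
    - [0,0,0.1]
    - [0,0,0.1]
    - [0,0,0.1]
    - [0,0,0.1]
    - [0,0,0.1]
    - [0,0,0.1]
    - [0,0,0.1]
    - [0,0,0.1]
    - [0,0,0.1]
    - [0,0,0.1]
    - [0,0,0.1]
    - [0,0,0.1]

```text
time_s: 28.48
position: [0.5923, 0.0339, 0.0563]
tool_rot: [[0.464, -0.886, -0.001], [-0.886, -0.464, 0.0], [-0.001, 0.001, -1.0]]
ft_force: [-2.5, 0.3, -0.4]
grip_width: -0.0002
gripper_force: 1.0
```

Emit:
move_arm:
  jaw: [0,0]
  dp:
    - [0.227,-0.122,0]
    - [0,0,0]
  turn:
    - [0,0,0.1]
    - [0,0,0]

```text
time_s: 28.65
position: [0.5948, 0.0322, 0.0563]
tool_rot: [[0.374, -0.927, -0.0], [-0.927, -0.374, 0.0], [-0.0, 0.0, -1.0]]
ft_force: [-0.7, 1.0, -0.7]
grip_width: 0.0002
gripper_force: 0.7
```

```bash
python3 -c "
from pl import *
s=st()
print(go(s,ear(208,22),.085,118))"
```

```text
t 28.65 yaw -76.9 x -13.4 y -21.9 z 56.3 f [-1.2  0.3  0.7] q6 149.8
(array([ 3.21,  3.97, -2.87]), 2.882)
```

Emit:
move_arm:
  jaw: [0,0,0,0,0,0,0,0,0,0,0,0]
  dp:
    - [-0.4,0,0]
    - [0,0,-2.8]
    - [1.8,2.0,0]
    - [1.8,2.0,0]
    - [0,0,0]
    - [0,0,0]
    - [0,0,0]
    - [0,0,0]
    - [0,0,0]
    - [0,0,0]
    - [0,0,0]
    - [0,0,0]
  turn:
    - [0,0,0]
    - [0,0,0]
    - [0,0,0]
    - [0,0,-0.12]
    - [0,0,-0.12]
    - [0,0,-0.12]
    - [0,0,-0.12]
    - [0,0,-0.12]
    - [0,0,-0.12]
    - [0,0,-0.12]
    - [0,0,-0.12]
    - [0,0,-0.12]

```text
time_s: 29.65
position: [0.57, -0.0124, 0.0844]
tool_rot: [[0.996, -0.094, 0.001], [-0.094, -0.996, -0.0], [0.001, 0.0, -1.0]]
ft_force: [-0.6, -1.1, -0.4]
grip_width: 0.0001
gripper_force: 0.0
```

Emit:
move_arm:
  jaw: [0,0,0,0,0,0,0,0,0,0,0,0]
  dp:
    - [0,0,0]
    - [0,0,0]
    - [0,0,0]
    - [0,0,0]
    - [0,0,0]
    - [0,0,0]
    - [0,0,0]
    - [0,0,0]
    - [0,0,0]
    - [0,0,0]
    - [0,0,0]
    - [0,0,0]
  turn:
    - [0,0,-0.12]
    - [0,0,-0.12]
    - [0,0,-0.12]
    - [0,0,-0.12]
    - [0,0,-0.12]
    - [0,0,-0.12]
    - [0,0,-0.12]
    - [0,0,-0.12]
    - [0,0,-0.12]
    - [0,0,-0.12]
    - [0,0,-0.12]
    - [0,0,-0.12]

```text
time_s: 30.65
position: [0.57, -0.0124, 0.0844]
tool_rot: [[0.223, 0.975, 0.001], [0.975, -0.223, -0.0], [-0.0, 0.001, -1.0]]
ft_force: [-0.8, 0.7, -0.0]
grip_width: 0.0
gripper_force: 0.0
```

Emit:
move_arm:
  jaw: [0,0,0,0,0,0,0,0,0]
  dp:
    - [0,0,0]
    - [0,0,0]
    - [0,0,0]
    - [0,0,0]
    - [0,0,0]
    - [0,0,0]
    - [0,0,0]
    - [0,0,0]
    - [0,0,0]
  turn:
    - [0,0,-0.12]
    - [0,0,-0.12]
    - [0,0,-0.12]
    - [0,0,-0.12]
    - [0,0,-0.12]
    - [0,0,-0.12]
    - [0,0,-0.12]
    - [0,0,-0.04]
    - [0,0,0]

```text
time_s: 31.4
position: [0.57, -0.0124, 0.0844]
tool_rot: [[-0.605, 0.796, 0.001], [0.796, 0.605, -0.0], [-0.001, 0.001, -1.0]]
ft_force: [-0.5, -0.2, 0.6]
grip_width: 0.0
gripper_force: 0.0
```

Emit:
move_arm:
  jaw: [0,0,0,0,0,0,0,0,0,0,0]
  dp:
    - [0,0,1.8]
    - [0,0,1.1]
    - [0,0,0]
    - [0.227,-0.122,0]
    - [0.227,-0.122,0]
    - [0.227,-0.122,0]
    - [0.227,-0.122,0]
    - [0.227,-0.122,0]
    - [0.227,-0.122,0]
    - [0.227,-0.122,0]
    - [0.227,-0.122,0]
  turn:
    - [0,0,0]
    - [0,0,0]
    - [0,0,0]
    - [0,0,0.1]
    - [0,0,0.1]
    - [0,0,0.1]
    - [0,0,0.1]
    - [0,0,0.1]
    - [0,0,0.1]
    - [0,0,0.1]
    - [0,0,0.1]

```text
time_s: 32.32
position: [0.5556, 0.0014, 0.0557]
tool_rot: [[0.159, 0.987, 0.001], [0.987, -0.159, -0.001], [-0.001, 0.001, -1.0]]
ft_force: [-1.7, -1.6, 0.0]
grip_width: 0.0001
gripper_force: 0.8
```

```bash
python3 -c "
from pl import *
s=st()"
```

```text
t 32.32 yaw 72.0 x -13.9 y -22.0 z 55.7 f [-1.9 -1.4 -0. ] q6 -2.9
```

Emit:
move_arm:
  jaw: [0,0,0,0,0]
  dp:
    - [0.112,-0.064,0]
    - [0.112,-0.064,0]
    - [0.112,-0.064,0]
    - [0.112,-0.064,0]
    - [0,0,0]
  turn:
    - [0,0,0.05]
    - [0,0,0.05]
    - [0,0,0.05]
    - [0,0,0.05]
    - [0,0,0]

```text
time_s: 32.73
position: [0.5541, 0.0066, 0.0556]
tool_rot: [[0.349, 0.937, 0.0], [0.937, -0.349, -0.0], [-0.0, 0.0, -1.0]]
ft_force: [-1.1, -0.7, 0.7]
grip_width: -0.0
gripper_force: 0.5
```

Emit:
move_arm:
  jaw: [0,0,0]
  dp:
    - [0.112,-0.064,0]
    - [0.112,-0.064,0]
    - [0,0,0]
  turn:
    - [0,0,0.05]
    - [0,0,0.05]
    - [0,0,0]

```text
time_s: 32.98
position: [0.5539, 0.009, 0.0554]
tool_rot: [[0.439, 0.898, 0.001], [0.898, -0.439, -0.0], [0.0, 0.001, -1.0]]
ft_force: [-1.3, -1.9, 0.5]
grip_width: 0.0003
gripper_force: 0.5
```

```bash
python3 -c "
from pl import *
s=st()"
```

```text
t 32.98 yaw 55.1 x -13.6 y -21.9 z 55.4 f [-2.3 -0.3 -0.5] q6 14.8
```

Continue gently until the force shows the dead-tight stop.

Emit:
move_arm:
  jaw: [0,0,0,0]
  dp:
    - [0.112,-0.064,0]
    - [0.112,-0.064,0]
    - [0.112,-0.064,0]
    - [0,0,0]
  turn:
    - [0,0,0.05]
    - [0,0,0.05]
    - [0,0,0.05]
    - [0,0,0]

```text
time_s: 33.32
position: [0.5532, 0.0112, 0.0554]
tool_rot: [[0.568, 0.823, -0.001], [0.823, -0.568, -0.003], [-0.004, 0.001, -1.0]]
ft_force: [-5.9, -9.7, 3.3]
grip_width: 0.0003
gripper_force: 6.0
```

```bash
python3 -c "
from pl import *
s=st()"
```

```text
t 33.32 yaw 46.5 x -15.3 y -21.4 z 55.4 f [-11.3   0.7  -3.3] q6 23.7
```

Dead tight: 11 N with the nut no longer following. Withdraw and check.

Emit:
move_arm:
  jaw: [0,0,0,0,0,0,0,0,0,0]
  dp:
    - [-0.4,0,0]
    - [-0.6,0,0]
    - [0,0,-3]
    - [0,0,-3.5]
    - [-3,-1.0,-3.5]
    - [-3,-1,0]
    - [-1,0,0]
    - [0,0,0]
    - [0,0,0]
    - [0,0,0]
  turn:
    - [0,0,0]
    - [0,0,0]
    - [0,0,0]
    - [0,0,0]
    - [0,0,0]
    - [0,0,0]
    - [0,0,0]
    - [0,0,0]
    - [0,0,0]
    - [0,0,0]

```text
time_s: 34.15
position: [0.4953, -0.039, 0.1503]
tool_rot: [[0.568, 0.823, -0.0], [0.823, -0.568, 0.001], [0.0, -0.001, -1.0]]
ft_force: [-0.8, 0.5, 0.3]
grip_width: -0.0001
gripper_force: 0.0
```

```bash
python3 - <<'E'
from pl import *
s=st()
im,d=look('wrist','w9.png')
cv2.imwrite('pics/w9b.png',cv2.resize(im[:,:,::-1],None,fx=1.5,fy=1.5,interpolation=cv2.INTER_CUBIC))
for q,z in [('build_plate',.023),('clamp_bar',.036),('wing_nut',.055)]:
    o=cams.outline_of('wrist',q)
    if not o: print(q,'none');continue
    m=o[0]['mask'].astype(np.uint8)
    c=max(cv2.findContours(m,0,2)[0],key=cv2.contourArea)
    P=np.array([Rf.T@(wr(u,v,z,s)[:2]-C) for u,v in c[:,0]],np.float32)
    print(q,o[0]['p'],cv2.minAreaRect(P*1000))
E
```

```text
t 34.15 yaw 46.5 x -89.5 y -40.5 z 150.3 f [-0.  -0.9 -0.3] q6 16.4
build_plate 0.69 ((12.626934051513672, 36.78080749511719), (100.38509368896484, 100.07386779785156), 0.32064446806907654)
clamp_bar 0.63 ((12.426286697387695, -17.66570281982422), (51.93083953857422, 22.127239227294922), 89.78998565673828)
wing_nut 0.87 ((12.344748497009277, -55.197601318359375), (21.826101303100586, 53.10142517089844), 37.31092071533203)
```

View pics/w9b.png

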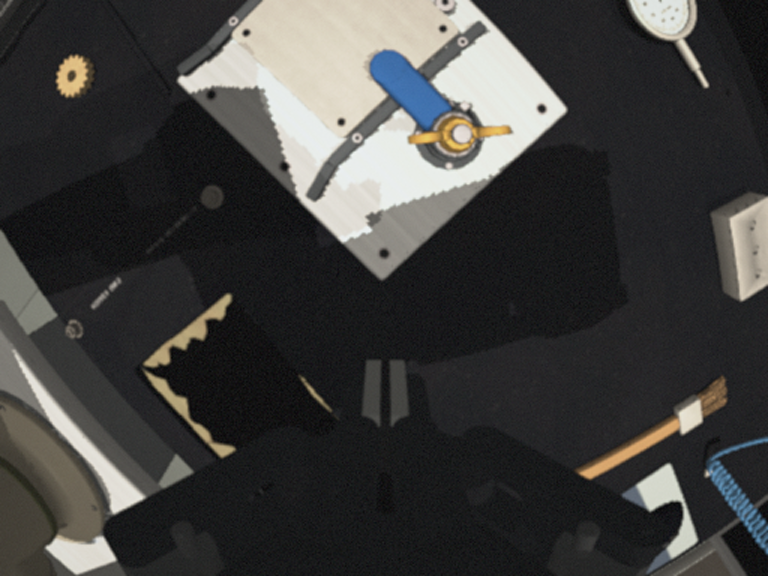

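The plate touches the buttons, the arm lies at 90° across the plate (blue, (370–450, 55–130)), and the nut is against its hard stop with the gripper clear. Handing in.

```bash
python3 -c "
from rig import ticket
print(ticket.close_job())"
```

```text
the job is handed in; nothing more can be done
None
```

I handed the job in at about 34 s: the plate is home against both stop buttons, the clamp arm lies across it at its stop, and the wing nut is turned down until it would go no farther; no verdict came back.

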